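Hold the sprung lid of the loaded sample case at its pointer

TASK

Look through the clear lids to see which of the two sample cases holds the green circuit board, and lift that case's spring-loaded lid by its barrel handle until the lid is parallel, to within about 5 degrees, with the red pointer at that case's side. Finish while still holding the lid steady there in the gripper; do not let go. Leave the other case shut, and do not disturb the pointers, the board, the blank or the other things on the bench.

Things in the scene. Friction and masses are not known exactly. Their poses are not given: they have to be found in the camera images.
- case_a: aluminium sample case with blue lid handle, fixed to the bench; open-topped box 130 (x) by 150 (y) by 50 mm high, walls 5 mm, under a lid with a clear window. Origin: centre of its underside, on the bench. Its -x side is the handle side, towards the robot; its +x side has the hinge; +y is its left
- case_a_lid (a joint): lid angle in rad: 0 shut (level), grows as the handle side rises, stop at 1.3. Spring hinge: it pulls the lid shut at every angle; it takes about 3 N up at the handle to start and about 7 N at 0.85 rad; let go, the lid snaps shut. Lid 6 mm thick, 130 by 150 mm, its mid-plane passes through the hinge axis; about 0.2 kg
- case_a_handle (a point): centre of the blue barrel handle on the lid: a cylinder 16 mm diameter, 30 mm long, lying along the case's y (hinge direction) with flat ends, 165 mm from the hinge axis in the lid's mid-plane, 35 mm out from the lid's front edge on a neck 10 mm wide, 6 mm thick. 54 mm above the bench when shut. Its frame turns with the lid (x in the lid's plane, towards the hinge)
- case_a_hinge (a point): middle of the lid's hinge axis, which runs along the case's y at 65 mm to +x of the case's origin, 54 mm above the bench; fixed to the case
- case_a_pointer (a joint): angle of the red pointer arm in rad: 0 level, grows as its tip rises, counted the same way as the lid's angle: lid and pointer are level with each other when the two are equal. Somewhere from 0.4 to 0.85; light friction keeps it, and it is not to be touched
- case_a_tip (a point): centre of the 14 mm red ball at the tip of the red pointer arm (arm 8 by 6 mm), which pivots on the lid's hinge axis 90 mm to the right (-y) of its middle, beside the case, in front of a black arc with a tick every 10 degrees; tip 115 mm from the axis. Its frame turns with the pointer (x along the arm, towards the hinge)
- case_b: aluminium sample case with yellow lid handle, fixed to the bench; open-topped box 130 (x) by 150 (y) by 50 mm high, walls 5 mm, under a lid with a clear window. Origin: centre of its underside, on the bench. Its -x side is the handle side, towards the robot; its +x side has the hinge; +y is its left
- case_b_lid (a joint): lid angle in rad: 0 shut (level), grows as the handle side rises, stop at 1.3. Spring hinge: it pulls the lid shut at every angle; it takes about 3 N up at the handle to start and about 7 N at 0.85 rad; let go, the lid snaps shut. Lid 6 mm thick, 130 by 150 mm, its mid-plane passes through the hinge axis; about 0.2 kg
- case_b_handle (a point): centre of the yellow barrel handle on the lid: a cylinder 16 mm diameter, 30 mm long, lying along the case's y (hinge direction) with flat ends, 165 mm from the hinge axis in the lid's mid-plane, 35 mm out from the lid's front edge on a neck 10 mm wide, 6 mm thick. 54 mm above the bench when shut. Its frame turns with the lid (x in the lid's plane, towards the hinge)
- case_b_hinge (a point): middle of the lid's hinge axis, which runs along the case's y at 65 mm to +x of the case's origin, 54 mm above the bench; fixed to the case
- case_b_pointer (a joint): angle of the red pointer arm in rad: 0 level, grows as its tip rises, counted the same way as the lid's angle: lid and pointer are level with each other when the two are equal. Somewhere from 0.4 to 0.85; light friction keeps it, and it is not to be touched
- case_b_tip (a point): centre of the 14 mm red ball at the tip of the red pointer arm (arm 8 by 6 mm), which pivots on the lid's hinge axis 90 mm to the right (-y) of its middle, beside the case, in front of a black arc with a tick every 10 degrees; tip 115 mm from the axis. Its frame turns with the pointer (x along the arm, towards the hinge)
- board: small green circuit board with a black chip, 50 by 34 by 10 mm, lying loose on the floor of one of the two cases (which one changes); origin: centre of its underside, 5 mm above the bench
- blank: plain grey blank plate, 50 by 34 by 6 mm, lying loose in the other case; origin: centre of its underside
- lens: dark spare lens standing on the bench, 36 mm across, 30 mm high; bystander; origin: centre of its underside
- jar: amber jar with a white cap, 48 mm across, 60 mm high; bystander; origin: centre of its underside
- driver: black-handled screwdriver, 150 mm long, lying on the bench beyond the cases; bystander; origin: under its middle
- cellbox: open clear plastic box with a coin cell, 80 by 60 by 22 mm; bystander; origin: centre of its underside

How it is judged:
By the outcome, as a careful person would: the job done as asked, in the order asked, and still so for the second after the job is handed in, while the arm keeps its last pose, push and grip.
It also fails if it takes over 32 s, if anything falls off the work surface, if the arm or the gripper's body presses on something with over 40 N, if the wrist force passes 120 N, or if a joint passes its speed limit or range.

ROBOT

A 7-joint arm with a two-finger parallel gripper is mounted at the origin on the work surface. World frame = base frame: x ahead of the robot, y to its left, z up, the work surface at z = 0. Lengths are in m, angles in rad, forces in N, time in s.
With the tool pointing down it reaches from about 0.425 to 0.925 m from the base axis. Payload 6.8 kg.
Tool frame: the origin (TCP) lies midway between the tips of the shut fingers; the grasp point (between the pads) lies 19 mm behind it; x points along the fingers, y is the direction in which the jaws open and shut, and the axes are right-handed (so a half turn about x gives the same grasp; the last joint's range is limited). The gripper opens to 85 mm and grips with 20 to 120 N. Pads are 22 mm wide; open, the fingers measure 114 mm over their backs; the gripper's body (76 mm by 85 mm) begins 54 mm behind the grasp point. The pads swing forward as they close: fully open they stand 13 mm farther back than shut.
Start: joints at [1.04, 0.477, 0.022, 1.555, -0.011, 1.109, -0.083], TCP at [0.277, -0.616, 0.231] pointing down, gripper open.
Joint ranges: [-2.96, 2.96], [-0.34, 2.1], [-1.41, 1.46], [0.24, 2.44], [-1.37, 4.51], [0.17, 1.92], [-2.96, 2.96]. Speed limits (rad/s): [2.39, 2.39, 3.14, 3.14, 3.14, 3.14, 3.14].

INTERFACE

Orientations are given as a rotation vector (axis times angle).
In Python, from bench import r, viewer, nets gives the robot as it stands.
- The arm moves only by the shell command python3 -m pendant 'ROWS' [FORCE]. ROWS is JSON, one flat list of numbers, 5 for each row, row after row: the finger opening in mm, from 0 to 85.4, then the shift along the tool's x, y, z in mm, then the turn about the tool's x in rad. A call has 1 to 20 rows; each row shifts and turns the commanded pose from where the row before left it, along the tool's axes as they then stand; what a row does not reach is not made up. A row lasts 1/8 s, in which the tool goes at most 62.5 mm and 10.7 degrees, less where a joint would pass 70% of its speed; a pose out of reach is approached as far as the arm can. A call with a gripper value outside its range is refused whole. The fingers move at their own pace and stop on an object; FORCE is the grip in N (left out, the last holds). Time passes only in rows, so rows that do not move let the fingers close. It gives the time, the measured TCP pose, the force and the opening at its end, in the units of the state.
- r.get_obs(): the state, without advancing time (a new reading comes with each control period).
- viewer.grab_frame(name): name is "scene" or "top"; returns (picture, depth): 480x640x3 uint8, red, green, blue; 480x640 float32, m along the optical axis (not along the pixel's ray), 0 where there is no reading.
- viewer.calibration(name): a dict with "mtx" (3x3 intrinsics, pixels), "world_to_cam" (4x4, takes a point from world to camera coordinates). Camera axes: x right, y up, looking along -z (the intrinsics and any distortion apply to the point x, -y, -z); pixel columns grow to the right and rows downward; lengths in m; the calibration is good to about 2 mm. A picture is of the moment at which its call begins. calibration takes no time and is no camera call.
- r.hand_in(): hands the job in, once; it reports no verdict.
Trained networks look in the newest picture that a camera, given by its name, has taken for a name from the list of things; names that differ only in an ending like _2 or _b are one class to them, and where a whole thing is asked for, a point or a joint stands for the part that bears it (a point fixed in the world has none). Each returns a list of dicts, best first, with "score" (0 to 1); they miss things now and then, are a little off and sometimes report something else, mostly with a low value. They report only what shows in the picture. A call takes as long as a camera call.
- nets.look_for(name, camera): "location" ([x, y, z] in m, in world coordinates, good to about 4 mm: the middle of the surface that is visible of it).
- nets.silhouettes(name, camera): "mask" (480x640 bool, what is visible of it).
The state is a dict: "clock": time; "joints": joint angles; "qvel": joint speeds; "tau": joint torques, N m; "tcp_pos": TCP position; "orientation": TCP orientation; "contact_force": force on the tool from outside, world axes, zero at the start; "moment": the same for the moment, N m; "grip_width": finger opening in m.
Only numpy, scipy, OpenCV 4.12 (cv2) and the standard library are available. Lean on these libraries where they do the work, as an engineer would, in place of code of your own. Each camera call takes 0.05 s, during which the arm holds its last target. There are 200 camera calls.

## Working session

There is one attempt and no reset: what is moved stays moved. The work goes in short steps, Python scripts to look and compute and a shell command to move; the robot and the scene stay as the last step left them, time stands still between calls to the robot, and variables do not carry over. Pictures are saved under pics/ and viewed, about 8 in all and at most 12, crops included, and the job is handed in when it is done.

```bash
mkdir -p pics; ls
cat > h.py <<'E'
import numpy as np,cv2
from bench import r,viewer,nets
def px2w(cam,u,v,d):
    c=viewer.calibration(cam);K=c["mtx"];T=np.linalg.inv(c["world_to_cam"])
    u,v,d=map(np.asarray,(u,v,d))
    x=(u-K[0][2])/K[0][0]*d;y=(v-K[1][2])/K[1][1]*d
    return (T@np.stack([x,-y,-d,np.ones_like(d)],0))[:3].T
def w2px(cam,p):
    c=viewer.calibration(cam);K=np.array(c["mtx"]);q=np.array(c["world_to_cam"])@np.append(p,1)
    return K[0,0]*q[0]/-q[2]+K[0,2],K[1,1]*-q[1]/-q[2]+K[1,2]
E
python3 - <<'E'
from h import *
np.set_printoptions(precision=4,suppress=True)
for c in("scene","top"):
    p,d=viewer.grab_frame(c); cv2.imwrite(f"pics/{c}0.png",p[...,::-1]); np.savez(f"{c}0.npz",p=p,d=d)
    for n in("board","case_a_handle","case_a_tip","case_a","blank","case_a_hinge"):
        for o in nets.look_for(n,c)[:3]: print(c,n,np.round(o["location"],4),round(o["score"],2))
o=r.get_obs();print({k:np.round(v,3) for k,v in o.items()})
E
```

```text
pics
scene board [ 0.6303 -0.148   0.0498] 0.74
scene board [ 0.5614 -0.4456  0.0041] 0.71
scene board [0.566  0.153  0.0563] 0.29
scene case_a_handle [0.5675 0.1507 0.0564] 0.76
scene case_a_tip [0.5816 0.0587 0.0808] 0.5
scene case_a [ 0.6295 -0.1505  0.0581] 0.74
scene case_a [0.589  0.1393 0.0544] 0.62
scene blank [ 0.622  -0.2336  0.0771] 0.59
scene case_a_hinge [0.5927 0.142  0.0569] 0.66
top board [0.5582 0.1426 0.0545] 0.5
top case_a_handle [0.5609 0.1503 0.0559] 0.71
top case_a_handle [0.5589 0.1494 0.0562] 0.38
top case_a_tip [0.5731 0.0577 0.0838] 0.58
top case_a [0.5598 0.1463 0.0564] 0.78
top case_a [ 0.5995 -0.1374  0.0568] 0.66
top case_a_hinge [0.5585 0.1545 0.0567] 0.65
top case_a_hinge [0.5588 0.1428 0.0553] 0.61
{'clock': np.float64(0.7), 'joints': array([ 1.04 ,  0.477,  0.022,  1.555, -0.011,  1.109, -0.083]), 'qvel': array([-0.   , -0.001,  0.001, -0.001, -0.001,  0.   , -0.001]), 'tau': array([ -0.001, -59.616,   1.606, -28.149,   0.013,   0.002,   0.   ]), 'tcp_pos': array([ 0.277, -0.616,  0.231]), 'orientation': array([ 1.988,  0.427, -1.988]), 'contact_force': array([ 0.071,  0.179, -0.348]), 'moment': array([-0.002,  0.029,  0.034]), 'grip_width': np.float64(0.086)}
```

View pics/scene0.png

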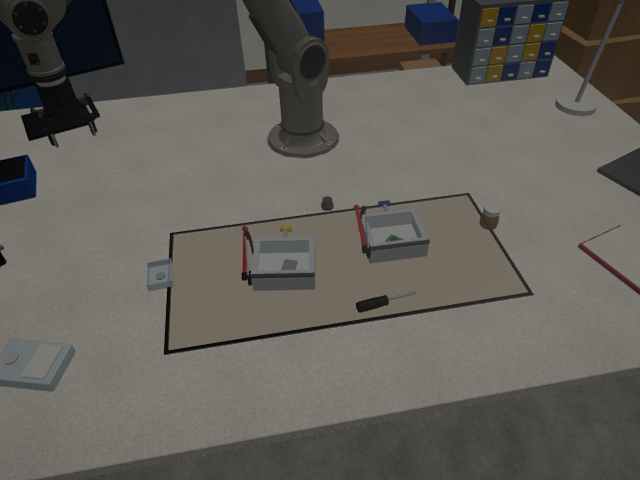

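View pics/top0.png

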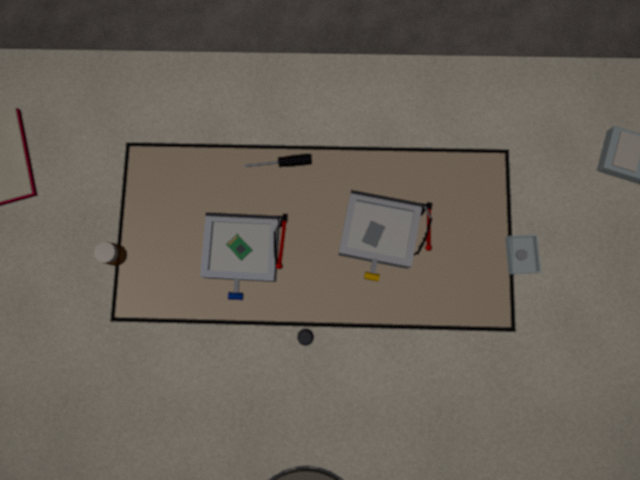

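The green board is in case_a, the one with the blue handle (top view: board at 240,247, handle at 236,296, red pointer from 285,218 to 280,266). Case_b, with the yellow handle, holds the grey blank. Next I measure the handle, the yaw and the pointer.

```bash
cat > meas.py <<'E'
from h import *
np.set_printoptions(precision=4,suppress=True)
def cloud(cam):
    f=np.load(f"{cam}0.npz");d=f["d"];v,u=np.mgrid[:480,:640]
    W=px2w(cam,u.ravel(),v.ravel(),d.ravel()).reshape(480,640,3);W[d==0]=np.nan
    return f["p"].astype(int),W
for cam in("top","scene"):
    p,W=cloud(cam);R,G,B=p[...,0],p[...,1],p[...,2]
    near=(abs(W[...,0]-.62)<.13)&(abs(W[...,1]-.13)<.13)
    b=near&(B>1.6*R)&(B>60)&(W[...,2]>.03)
    rd=near&(R>2*G)&(R>70)&(W[...,2]>.03)
    hp=W[b];print(cam,"blue",b.sum(),hp.mean(0),hp.min(0),hp.max(0))
    print(" handle rect",cv2.minAreaRect(hp[:,:2].astype(np.float32)*1000))
    lid=near&(abs(W[...,2]-.057)<.005)&~b&~rd
    print(" lid",lid.sum(),cv2.minAreaRect(W[lid][:,:2].astype(np.float32)*1000), np.median(W[lid][:,2]))
    P=W[rd];o=np.argsort(P[:,0]);P=P[o];print(" red",len(P));
    for q in np.array_split(P,8):print("  ",np.median(q,0))
    print(" cam pos",np.linalg.inv(viewer.calibration(cam)["world_to_cam"])[:3,3])
    for n in ("jar","lens"):
        pass
E
python3 meas.py
```

```text
meas.py:12: RuntimeWarning: Mean of empty slice.
  hp=W[b];print(cam,"blue",b.sum(),hp.mean(0),hp.min(0),hp.max(0))
  ret = um.true_divide(
Traceback (most recent call last):
  File "meas.py", line 12, in <module>
    hp=W[b];print(cam,"blue",b.sum(),hp.mean(0),hp.min(0),hp.max(0))
                                                ~~~~~~^^^
ValueError: zero-size array to reduction operation minimum which has no identity
```

Run:
```python
from h import *
np.set_printoptions(precision=4,suppress=True)
f=np.load("top0.npz");p=f["p"];d=f["d"]
for u,v in((236,296),(236,297),(232,296),(240,247),(285,218),(280,266),(282,240),(237,285),(150,300)): print(u,v,p[v,u],d[v,u],px2w("top",u,v,float(d[v,u])))
c=viewer.calibration("top");print(c)
f=np.load("scene0.npz");print(f["p"][203:207,380:390].tolist()[1],f["d"][204,385])
```

```text
236 296 [ 7 35 83] 0.91211927 [0.4597 0.1511 0.0591]
236 297 [ 3 34 82] 0.9068052 [0.4576 0.15   0.0642]
232 296 [ 6 36 83] 0.9091399 [0.4594 0.1585 0.0622]
240 247 [46 46 49] 0.9274333 [0.5596 0.1482 0.0581]
285 218 [11 14 15] 0.92981535 [0.6213 0.0574 0.0629]
280 266 [88  0  0] 0.86655515 [0.5179 0.0592 0.1119]
282 240 [93  0  0] 0.90134054 [0.5723 0.0599 0.0846]
237 285 [87 86 90] 0.91628146 [0.4819 0.1504 0.0581]
150 300 [121 107  93] 0.9686206 [0.4476 0.3461 0.0038]
{'mtx': array([[452.0539,   0.    , 316.9185],
       [  0.    , 452.0539, 240.7786],
       [  0.    ,   0.    ,   1.    ]]), 'world_to_cam': array([[ 0.0252, -0.9996, -0.0146, -0.023 ],
       [ 0.9894,  0.0228,  0.1435, -0.5782],
       [-0.1431, -0.0181,  0.9895, -0.9021],
       [ 0.    ,  0.    ,  0.    ,  1.    ]])}
[[42, 49, 75], [40, 48, 73], [46, 53, 75], [57, 64, 81], [67, 73, 85], [73, 79, 89], [68, 74, 86], [42, 49, 70], [37, 43, 66], [39, 44, 64]] 1.3777529
```

Handle is near (0.46, 0.151), so the search window was off; recentring.

```bash
sed -i 's/-.62)<.13/-.545)<.125/; s/-.13)<.13/-.14)<.11/; s/B>1.6\*R)&(B>60)/B>1.25*R+5)\&(B>50)\&(W[...,0]<.5)/' meas.py; python3 meas.py
```

```text
top blue 91 [0.4603 0.1521 0.0618] [0.4538 0.1389 0.053 ] [0.4659 0.1669 0.0665]
 handle rect ((459.7372741699219, 152.84988403320312), (12.037556648254395, 27.94509506225586), 0.8631075024604797)
 lid 4761 ((543.447998046875, 142.27130126953125), (170.36524963378906, 181.04432678222656), 88.76383209228516) 0.05723913735283814
 red 176
   [0.5178 0.0621 0.1116]
   [0.527  0.062  0.1067]
   [0.5386 0.0623 0.0989]
   [0.5509 0.0606 0.0931]
   [0.565  0.0603 0.0873]
   [0.579  0.06   0.0806]
   [0.5955 0.0597 0.0727]
   [0.6084 0.0593 0.065 ]
 cam pos [ 0.4435 -0.0261  0.9753]
scene blue 44 [0.4625 0.1514 0.0583] [0.4537 0.1378 0.0518] [0.4688 0.1669 0.0631]
 handle rect ((461.372314453125, 152.74993896484375), (28.653684616088867, 14.56810474395752), 84.28520202636719)
 lid 2044 ((544.5420532226562, 141.87423706054688), (171.15664672851562, 184.16690063476562), 88.44941711425781) 0.05528033814889299
 red 123
   [0.5228 0.062  0.1075]
   [0.5333 0.0611 0.0993]
   [0.5472 0.0602 0.0929]
   [0.5615 0.0607 0.0877]
   [0.5736 0.0602 0.0804]
   [0.5841 0.0595 0.0741]
   [0.5969 0.0592 0.0681]
   [0.6088 0.06   0.0632]
 cam pos [ 1.4958 -0.1859  0.9368]
```

Pointer angle is about 0.475 rad and the case yaw about -0.03. The handle is at (0.4605, 0.152, 0.054) and the hinge at about (0.6255, 0.147). I'll grip the barrel's flat ends with the tool down and the jaws along y, so the handle can pivot in the pads.

```bash
cat > go.py <<'E'
import sys
from h import *
from scipy.spatial.transform import Rotation as Ro
np.set_printoptions(precision=1,suppress=True)
o=r.get_obs();R=Ro.from_rotvec(o["orientation"]).as_matrix()
print("clock",o["clock"],"tcp",o["tcp_pos"]*1000,"w",o["grip_width"]*1000,"F",o["contact_force"])
print(np.round(R,3))
yaw=-0.03;yd=np.array([-np.sin(yaw),np.cos(yaw),0])
a=np.arctan2(yd@R[:,2],yd@R[:,1]);a=(a+np.pi/2)%np.pi-np.pi/2
print("turn about x",np.round(a,3))
Rn=R@Ro.from_rotvec([a,0,0]).as_matrix()
p=o["tcp_pos"]
for t in sys.argv[1:]:
    t=np.array(eval(t));print(t,"shift now-axes",R.T@(t-p)*1000,"turned-axes",Rn.T@(t-p)*1000)
E
python3 go.py .5,-.2,.231 .4605,.152,.2
```

```text
clock 0.7 tcp [ 277.  -615.6  231.3] w 85.64263878308695 F [ 0.1  0.2 -0.3]
[[ 0.   0.4 -0.9]
 [-0.  -0.9 -0.4]
 [-1.   0.  -0. ]]
turn about x 0.453
[ 0.5 -0.2  0.2] shift now-axes [   0.3 -287.5 -373.9] turned-axes [   0.3 -422.1 -210.5]
[0.5 0.2 0.2] shift now-axes [  31.3 -624.7 -482.3] turned-axes [  31.3 -772.7 -160.4]
```

```bash
python3 -m pendant '[60,0,0,0,0.151, 60,0,0,0,0.151, 60,0,0,0,0.151, 60,0,-53,-26,0, 60,0,-53,-26,0, 60,0,-53,-26,0, 60,0,-53,-26,0, 60,0,-53,-26,0, 60,0,-53,-26,0, 60,0,-53,-26,0, 60,0,-53,-26,0, 60,4,-50,7,0, 60,4,-50,7,0, 60,4,-50,7,0, 60,4,-50,7,0, 60,4,-50,7,0, 60,4,-50,7,0, 60,4,-47,7,0]' 60; python3 go.py .4605,.152,.2 .4605,.152,.035
```

```text
clock: 2.95
tcp_pos: [0.459, 0.152, 0.2036]
orientation: [-2.207, 0.033, 2.205]
contact_force: [1.4, -0.5, 0.0]
grip_width: 0.0599
clock 2.95 tcp [459.  152.  203.6] w 59.92498622997256 F [ 1.4 -0.5  0. ]
[[ 0. -0. -1.]
 [ 0. -1.  0.]
 [-1. -0. -0.]]
turn about x -0.0
[0.5 0.2 0.2] shift now-axes [ 3.6 -0.1 -1.5] turned-axes [ 3.6 -0.1 -1.5]
[0.5 0.2 0. ] shift now-axes [168.6  -0.   -1.3] turned-axes [168.6  -0.   -1.3]
```

```bash
python3 -m pendant '[60,40,0,-1,0, 60,40,0,0,0, 60,35,0,0,0, 60,25,0,0,0, 60,18,0,0,0, 60,12,0,0,0, 60,0,0,0,0]'
python3 - <<'E'
from h import *
p,d=viewer.grab_frame("scene");cv2.imwrite("pics/s1.png",cv2.resize(p[130:270,290:470,::-1],None,fx=4,fy=4,interpolation=3))
E
```

```text
clock: 3.82
tcp_pos: [0.4599, 0.1501, 0.0329]
orientation: [-2.205, 0.034, 2.207]
contact_force: [0.1, -0.5, 0.1]
grip_width: 0.0597
```

View pics/s1.png

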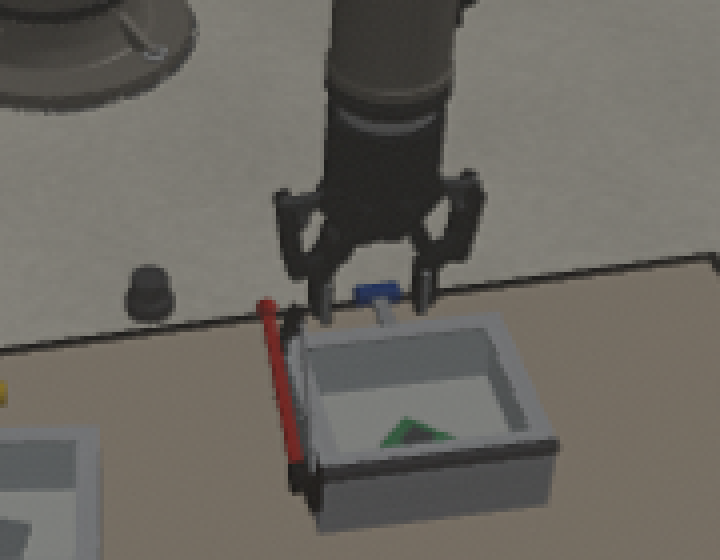

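The fingers (crop columns 325 and 423) straddle the blue handle at (378,293), about centred. Closing now.

```bash
python3 -m pendant '[40,0,-2,0,0, 40,0,0,0,0, 26,0,0,0,0, 26,0,0,0,0, 26,0,0,0,0, 26,0,0,0,0, 26,0,0,0,0]' 60; python3 go.py .46,.152,.033
```

```text
clock: 4.75
tcp_pos: [0.4607, 0.1536, 0.0339]
orientation: [-2.207, 0.03, 2.204]
contact_force: [-1.6, 5.4, 6.0]
grip_width: 0.0289
clock 4.75 tcp [460.7 153.6  33.9] w 28.916914273771063 F [-1.6  5.4  6. ]
[[ 0. -0. -1.]
 [ 0. -1.  0.]
 [-1. -0. -0.]]
turn about x 0.001
[0.5 0.2 0. ] shift now-axes [0.9 1.6 0.7] turned-axes [0.9 1.6 0.7]
```

```bash
python3 -m pendant '[20,-7.8,0,-0.2,0, 20,-7.8,0,-0.6,0, 20,-7.8,0,-0.9,0, 20,-7.7,0,-1.3,0, 20,-7.7,0,-1.7,0, 20,0,0,0,0]' 70
python3 - <<'E'
from h import *
p,d=viewer.grab_frame("scene");cv2.imwrite("pics/s2.png",cv2.resize(p[130:270,290:470,::-1],None,fx=4,fy=4,interpolation=3))
E
```

```text
clock: 5.5
tcp_pos: [0.4651, 0.1534, 0.0719]
orientation: [-2.206, 0.03, 2.205]
contact_force: [3.2, 7.3, -7.9]
grip_width: 0.0287
```

View pics/s2.png

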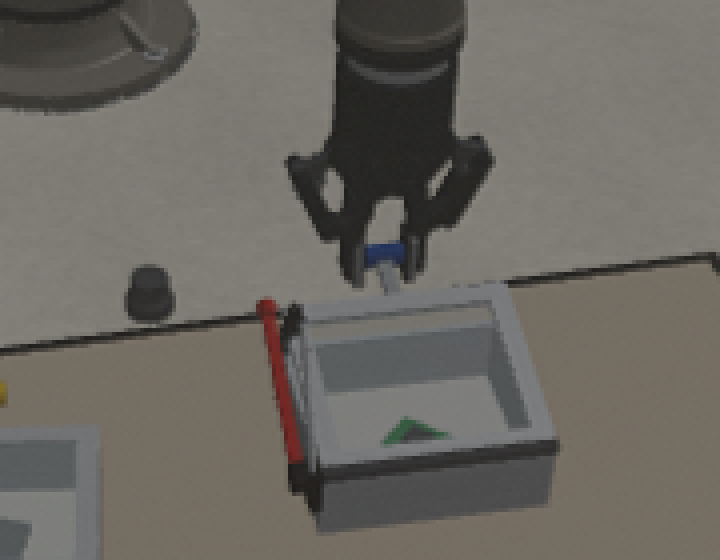

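The lid is rising with the handle held at (385,253), and the pointer is undisturbed. Continuing along the arc.

```bash
python3 -m pendant '[20,-7.6,0,-2,0, 20,-7.5,0,-2.4,0, 20,-7.3,0,-2.8,0, 20,-7.2,0,-3.1,0, 20,-7.0,0,-3.4,0, 20,0,0,0,0, 20,0,0,0,0, 20,0,0,0,0]'
cat > m2.py <<'E'
from h import *
import sys
np.set_printoptions(precision=4,suppress=True)
C=np.array([.6255,.147,.054]);yaw=-.03;ex=np.array([np.cos(yaw),np.sin(yaw),0]);ey=np.array([-np.sin(yaw),np.cos(yaw),0])
for cam in("top","scene"):
    p,d=viewer.grab_frame(cam)
    if cam=="scene":cv2.imwrite("pics/s%s.png"%sys.argv[1],cv2.resize(p[130:270,290:470,::-1],None,fx=4,fy=4,interpolation=3))
    v,u=np.mgrid[:480,:640];W=px2w(cam,u.ravel(),v.ravel(),d.ravel()).reshape(480,640,3)
    q=W-C;X=-q@ex;Y=q@ey;Z=q[...,2];p=p.astype(int);R,G,B=p[...,0],p[...,1],p[...,2]
    rd=(R>2*G)&(R>60)&(abs(Y+.09)<.02)&(X>.02)&(X<.1)
    def fit(m):
        x,z=X[m],Z[m]
        for _ in range(5):
            k=np.polyfit(x,z,1);e=abs(z-np.polyval(k,x));g=e<max(.003,2*np.median(e));x,z=x[g],z[g]
        return len(x),np.arctan(k[0]),k[1]
    print(cam,"pointer",fit(rd))
    for s in((-.071,-.061),(.061,.071)):   # side rims of the lid
        m=(Y>s[0])&(Y<s[1])&(X>.03)&(X<.115)&(Z>.012)&(d>0)&~((R>2*G))
        if m.sum()>8: print("  lid rim",s,fit(m))
    b=(B>1.25*R+5)&(B>40)&(X>.12)&(X<.18)&(abs(Y)<.025)&(Z>.02)
    if b.sum(): print("  blue",b.sum(),W[b].mean(0), "angle about hinge",np.arctan2(Z[b].mean()-.004,X[b].mean()))
o=r.get_obs();t=o["tcp_pos"];print("tcp",t,o["contact_force"],o["grip_width"],"rise angle",np.arcsin((t[2]-.0339)/.165),o["clock"])
E
python3 m2.py 3
```

```text
clock: 6.55
tcp_pos: [0.4778, 0.1531, 0.1076]
orientation: [-2.204, 0.03, 2.208]
contact_force: [2.7, 7.5, -10.4]
grip_width: 0.0285
top pointer (118, np.float64(0.4707537557010622), np.float64(0.0038371642384917347))
  lid rim (-0.071, -0.061) (186, np.float64(0.44756465919556054), np.float64(0.004687989664184891))
  lid rim (0.061, 0.071) (58, np.float64(0.43420542225505043), np.float64(0.0047674768288608615))
scene pointer (78, np.float64(0.46058943792391155), np.float64(0.0016803911446418936))
  lid rim (-0.071, -0.061) (79, np.float64(0.4569834168843551), np.float64(0.0020050482889523145))
  lid rim (0.061, 0.071) (102, np.float64(0.44302973958587866), np.float64(0.0014684187961386916))
  blue 50 [0.4811 0.1528 0.1307] angle about hinge 0.4661582549086782
tcp [0.4778 0.1531 0.1075] [ 2.7315  8.1006 -9.5503] 0.02824866735679218 rise angle 0.46259194903809886 6.65
```

View pics/s3.png

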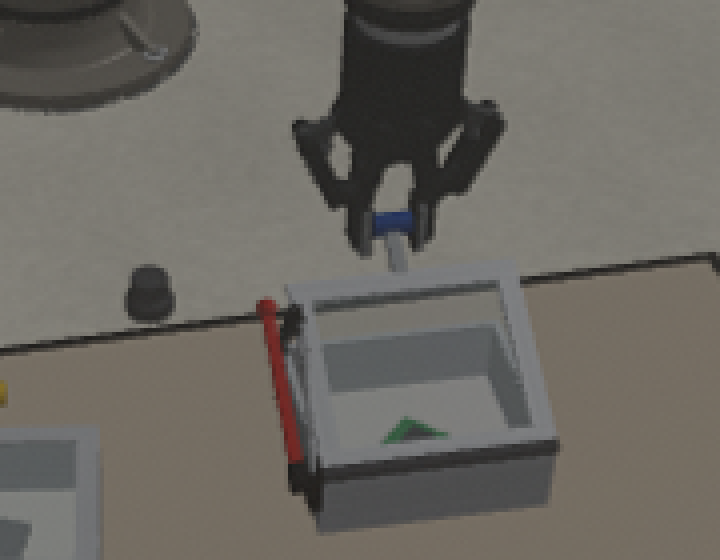

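The lid is at about 0.45 and the pointer at about 0.467 (1° low). I'll raise it slightly, hold, and check for drift.

```bash
python3 -m pendant '[20,-2.5,0,-1,0, 20,0,0,0,0, 20,0,0,0,0, 20,0,0,0,0, 20,0,0,0,0, 20,0,0,0,0, 20,0,0,0,0, 20,0,0,0,0, 20,0,0,0,0, 20,0,0,0,0, 20,0,0,0,0, 20,0,0,0,0]'; python3 m2.py 4
python3 - <<'E'
from h import *
for n in ("lens","jar","driver","cellbox"):
    for c in("scene","top"):
        print(n,c,[np.round(o["location"],3) for o in nets.look_for(n,c)[:1]])
p,d=viewer.grab_frame("top");q=np.load("top0.npz")["p"]
cv2.imwrite("pics/top4.png",np.vstack([q[130:350,90:560,::-1],p[130:350,90:560,::-1]]))
E
```

```text
clock: 8.15
tcp_pos: [0.479, 0.153, 0.1101]
orientation: [-2.204, 0.03, 2.207]
contact_force: [2.2, 7.8, -10.8]
grip_width: 0.0287
top pointer (110, np.float64(0.46126886516482796), np.float64(0.003830334245564012))
  lid rim (-0.071, -0.061) (183, np.float64(0.46314395358984045), np.float64(0.005017793317088566))
  lid rim (0.061, 0.071) (54, np.float64(0.4126775556798023), np.float64(0.007116537153453554))
scene pointer (75, np.float64(0.4627887522931993), np.float64(0.00147509604894447))
  lid rim (-0.071, -0.061) (80, np.float64(0.47790877993271125), np.float64(0.0010259607559458))
  lid rim (0.061, 0.071) (94, np.float64(0.4678483555969318), np.float64(0.0013669723683015682))
  blue 49 [0.4814 0.1546 0.1326] angle about hinge 0.4770004890073671
tcp [0.479  0.153  0.1101] [  2.6087   7.0412 -10.1866] 0.028882201612847932 rise angle 0.4799152398721783 8.25
lens scene []
lens top [array([0.386, 0.011, 0.031])]
jar scene [array([0.556, 0.419, 0.036])]
jar top [array([0.542, 0.421, 0.058])]
driver scene [array([0.765, 0.051, 0.022])]
driver top [array([0.754, 0.053, 0.022])]
cellbox scene [array([ 0.562, -0.447,  0.005])]
cellbox top [array([ 0.558, -0.448,  0.005])]
```

View pics/top4.png

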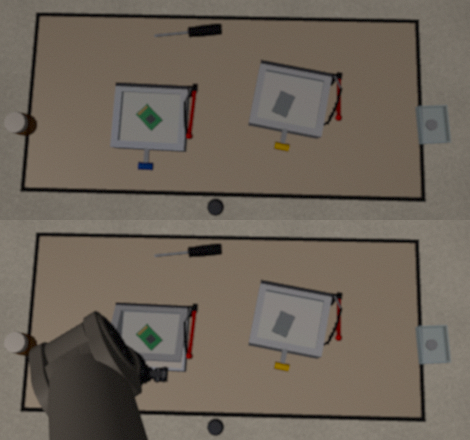

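The before/after view shows the board, blank, case_b, pointers and bystanders all in place. The lid matches the pointer and is steady, so I'm handing in.

```bash
python3 -c "
from bench import r
print(r.hand_in())"
```

```text
the job is handed in; nothing more can be done
None
```

The green board is in case_a (blue handle). I gripped that handle by its flat ends, raised the lid, and handed in at about 8.3 s with the gripper still holding it at 70 N.

**Last angle checks:** the pointer read about 0.46 rad from both cameras (0.475 in my first measurement). Three of the four lid rim fits gave 0.463 to 0.478 rad. The handle's position about the hinge gave 0.477 and the tool's rise gave 0.480, so lid and pointer agree to about 1°.

**One reading disagreed:** the top camera's fit of the left rim gave 0.413 rad, about 3° low. It had the fewest points, because the arm partly covered that rim. It is still within the 5° limit.

**Hold:** the tool did not sink over about 1.4 s, with about 10 N downward and 7 N sideways on it.

**Rest of the bench:** in the before/after top view, case_b is shut, and the pointers, board, blank and other things look unmoved. The network search missed the lens in the scene camera, but the top camera found it.

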